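# Show a glass adapter to the strain viewer

## Task

Zero the strain viewer by turning its blue analyser knob until the pointer stands at the red zero mark; then pick the glass adapter with the green clip out of the cradle by its plain tube and hold it in the air with its frosted cone centred in the light beam, midway between the two round windows, level and square across the beam (pointing either way), fingers clear of the cone. Finish while still holding it there, steady and touching nothing else, with the knob left at zero. Leave the other glassware, the pot, the ring, the bottle and the jar where they are.

Things in the scene. Friction and masses are not known exactly. Their poses are not given: they have to be found in the camera images.
- viewer: Fixed strain viewer: grey metal base 130 x 370 x 20 mm, white towers 180 mm high. Origin on the table under the gap's middle; x across the beam (away from robot at yaw 0), y along the beam. Lamp tower y -165 to -95, analyser tower y 95 to 205, both x +-60 mm; gap open at top, front, back. A round 80 mm window in each inner face (cream lamp, dark violet analyser), centred 130 mm above the table.
- beam (a point): Middle of the light beam: the point midway between the two windows, 130 mm above the table, at (0, 0, 130) mm of the viewer. Its axes are those of the viewer.
- analyser (a joint): Angle of the blue analyser knob on top of the analyser tower (rad). 0 = pointer at the red zero mark, on the viewer's -x side of the white dial; grows counter-clockwise seen from above. Starts between 0.55 and 1.35, so it must be turned clockwise. Travel -0.8 to 2.2, no stop at zero; stays where it is left (friction 0.06 N m).
- analyser_grip (a point): On the knob's vertical axis, at (0, 150, 213) mm of the viewer: the height to grip. Axes turn with the knob (those of the viewer at 0). The grip is a bar 50 mm long along this x, 14 mm wide, its top 9 mm above this point, on a 52 mm round skirt whose top is 21 mm below it. The pointer (white line, orange tip) points along -x.
- cradle: Fixed cradle: grey base 130 x 240 x 12 mm (x -85 to 45) with two white combs across it at x = -65 and 20 mm, each 8 mm thick, up to about 60 mm high, with V seats at y = -75, 0 and 75 mm. In each lies an adapter along the cradle's x, its centre line 60 mm above the table; which lies where varies. Origin on the table under the middle seat.
- adapter: Glass adapter to present, 160 mm long, 45 to 75 g. Origin on its centre line, which is its x axis. Plain tube 20 mm diameter from x = -85 to 30 mm; green round clip 34 mm diameter from 30 to 40; frosted cone 40 to 75, tapering from 30 to 26 mm. Starts level in the cradle, x along the cradle's x; between the combs the tube is free to grasp from x = -61 to 16 mm (middle -22).
- cone (a point): Middle of the frosted cone, on the adapter's centre line at x = 57.5 mm of the adapter; same axes.
- bulb_adapter: Bystander in the cradle: same tube and frame as the adapter, blue clip, clear round bulb 42 mm across. Leave in place.
- stub_adapter: Bystander in the cradle: same tube and frame as the adapter, yellow clip, short frosted stub 26 mm across. Leave in place.
- pot: Bystander: open aluminium pot, 160 mm across, 85 mm high; origin under its centre.
- flask_ring: Bystander: green plastic ring for round flasks, 90 mm across, 30 mm high; origin under its centre.
- amber_bottle: Bystander: amber bottle 64 mm across, 130 mm high; origin under its centre.
- jar: Bystander: white jar 52 mm across, 50 mm high; origin under its centre.
There are look-alikes about, which are no part of the job. Leave any orange or turquoise look-alike of the adapter alone.

How it is judged:
By the outcome, as a careful person would: the job done as asked, in the order asked, and still so for the second after the job is handed in, while the arm keeps its last pose, push and grip.
It also fails if it takes over 53 s, if anything falls off the work surface, if the arm or the gripper's body presses on something with over 40 N, if the wrist force passes 120 N, or if a joint passes its speed limit or range.

## Robot

A 7-joint arm with a two-finger parallel gripper is mounted at the origin on the work surface. World frame = base frame: x ahead of the robot, y to its left, z up, the work surface at z = 0. Lengths are in mm, angles in degrees, forces in N, time in s.
With the tool pointing down it reaches from about 400 to 875 mm from the base axis. Payload 6.5 kg.
Tool frame: the origin (TCP) lies between the finger pads, 19 mm behind the fingertips; this is the grasp point; z points along the fingers, y is the line along which they close (so a half turn about z gives the same grasp; the last joint's range is limited). The gripper opens to 88 mm and grips with 3 to 60 N. Pads are 18 mm wide; open, the fingers measure 123 mm over their backs; the gripper's body (75 mm by 187 mm) begins 45 mm behind the grasp point.
Start: joints at [-73.637, 30.733, -0.252, 88.115, 0.149, 61.152, -4.079], TCP at [223.976, 610.184, 257.416] pointing down, gripper open.
Joint ranges: [-154.64, 154.64], [-21.42, 123.67], [-72.66, 72.17], [13.99, 137.28], [-74.86, 254.86], [10.95, 109.41], [-158.01, 158.01]. Speed limits (degrees/s): [136.94, 136.94, 180, 180, 180, 180, 180].

## Interface

Orientations are given as [roll, pitch, yaw] about the fixed x, y, z axes, in that order (R = Rz(yaw) Ry(pitch) Rx(roll)).
In Python, from bench import sense, camera, sign_off, search_frame, regions_of, place_of gives the robot as it stands.
- The arm moves only by the tool arm_command, never from a script. Its argument "motion" is a list of rows, each a list of 2 entries, a list of its own where there are three numbers: the shift along the tool's x, y, z in cm, then the turn about the tool's z in rad. A call has exactly 5 rows; each row shifts and turns the commanded pose from where the row before left it, along the tool's axes as they then stand; what a row does not reach is not made up. A row lasts 1/12 s, in which the tool goes at most 41.7 mm and 7.16 degrees, less where a joint would pass 70% of its speed; a pose out of reach is approached as far as the arm can. A call with a gripper value outside its range is refused whole. "gripper" is the opening in per cent of the stroke, from 0 (shut) to 100 (fully open), set as the call begins (left out, the last holds). The fingers move at their own pace and stop on an object; "squeeze" is the grip in N (left out, the last holds). Time passes only in rows, so rows that do not move let the fingers close, or fill a call up. It gives the time, the measured TCP pose, the force, the opening and the grip force at its end, in the units of the state.
- sense(): the state, without advancing time (a new reading comes with each control period).
- camera(name): name is "scene" or "top"; returns a dict with "color" (400x640x3 uint8, red, green, blue), "fx", "fy", "cx", "cy" (pixels), "k1" (the pictures are not rectified: a ray, as slopes to the right and down, at radius r is drawn at 1 + k1 r^2 times it, then the intrinsics apply), "eye" and "orientation" of the camera in the world. Camera axes: x right, y down, z forward; pixel columns grow to the right and rows downward; lengths in mm; the calibration is good to about 2 mm. A picture is of the moment at which its call begins. There is no depth.
- sign_off(): hands the job in; it is judged then, once.
Trained networks look in a picture, given as the dict that the camera call returned (one of the last four; its "shot" number tells which), for a name from the list of things; names that differ only in an ending like _2 or _b are one class to them, and where a whole thing is asked for, a point or a joint stands for the part that bears it (a point fixed in the world has none). Each returns a list of dicts, best first, with "score" (0 to 1); they miss things now and then, are a little off and sometimes report something else, mostly with a low value. They report only what shows in the picture. A call takes as long as a camera call. They do not tell look-alikes from the thing itself.
- search_frame(target, picture): "position" ([column, row] as shares, 0 to 1, of the picture: columns of its width, rows of its height, amid what is visible of it).
- regions_of(target, picture): "mask" (400x640 bool, what is visible of it) and "position" ([column, row] as shares, 0 to 1, of the picture: columns of its width, rows of its height, amid what is visible of it).
- place_of(target, picture): "position" ([column, row] as shares, 0 to 1, of the picture: columns of its width, rows of its height: a listed point, or the origin of a listed thing).
The state is a dict: "time": time; "joints": joint angles; "qvel": joint speeds; "joint_efforts": joint torques, N m; "tcp_pos": TCP position; "tool_rot": TCP orientation; "ft_force": force on the tool from outside, world axes, zero at the start; "moment": the same for the moment, N m; "finger_gap": finger opening in mm; "grasp_force": force on a finger pad.
Only numpy, scipy, OpenCV 4.12 (cv2) and the standard library are available. Lean on these libraries where they do the work, as an engineer would, in place of code of your own. Each camera call takes 0.05 s, during which the arm holds its last target. There are 200 camera calls.

## Working session

There is one attempt and no reset: what is moved stays moved. The work goes in short steps, Python scripts to look and compute and a tool call to move; the robot and the scene stay as the last step left them, time stands still between calls to the robot, and variables do not carry over. Pictures are saved under pics/ and viewed, at most 10 in all, crops included, and the job is handed in when it is done.

Besides the shell and the picture viewer there is one more tool, called after "Emit:" by a JSON object that holds its "op" and its "data", one argument or row to a line. arm_command: Moves the arm, as the interface text tells. Its arguments: {"type":"object","properties":{"motion":{"type":"array"},"gripper":{"type":"number"},"squeeze":{"type":"number"}},"required":["motion"]}

```bash
ls; mkdir -p pics; cat > h.py <<'E'
import numpy as np, cv2
from scipy.spatial.transform import Rotation as R
from bench import *
def rot(o):
    o=np.array(o,float)
    return o if o.shape==(3,3) else R.from_euler('xyz',o,degrees=True).as_matrix()
def ray(pic,px):
    xd=np.array([(px[0]-pic['cx'])/pic['fx'],(px[1]-pic['cy'])/pic['fy']]); s=xd.copy()
    for _ in range(30): s=xd/(1+pic['k1']*(s@s))
    d=rot(pic['orientation'])@np.array([s[0],s[1],1]); return np.array(pic['eye'],float),d
def atz(pic,px,z):
    e,d=ray(pic,px); return e+d*(z-e[2])/d[2]
def proj(pic,p):
    c=rot(pic['orientation']).T@(np.array(p,float)-np.array(pic['eye'])); s=c[:2]/c[2]; s=s*(1+pic['k1']*(s@s))
    return np.array([s[0]*pic['fx']+pic['cx'],s[1]*pic['fy']+pic['cy']])
def tri(p1,x1,p2,x2):
    e1,d1=ray(p1,x1);e2,d2=ray(p2,x2)
    t=np.linalg.lstsq(np.c_[d1,-d2],e2-e1,rcond=None)[0]
    a,b=e1+t[0]*d1,e2+t[1]*d2
    return (a+b)/2,np.linalg.norm(a-b)
E
python3 - <<'E'
from h import *
s=sense(); print(s)
P={n:camera(n) for n in('scene','top')}
for n,p in P.items():
    print(n,{k:v for k,v in p.items() if k!='color'})
    cv2.imwrite(f'pics/{n}0.png',p['color'][:,:,::-1])
WH=np.array([640,400])
for t in('viewer','beam','analyser_grip','cradle','adapter','cone','bulb_adapter','stub_adapter'):
    for n,p in P.items():
        print(t,n,[(np.round(np.array(d['position'])*WH,1).tolist(),round(d['score'],2)) for d in place_of(t,p)[:3]])
E
```

```text
pics
{'time': 0.0, 'joints': array([-73.636658  ,  30.77804751,  -0.25268039,  88.16825264,
         0.1487754 ,  61.15121143,  -4.07997905]), 'qvel': array([0.06071498, 0.01422846, 0.04794306, 0.05978975, 0.02742239,
       0.05927895, 0.01051586]), 'joint_efforts': array([ 1.84666669e-04, -5.70986116e+01,  9.91007388e-01, -2.51604849e+01,
       -5.62675518e-02,  1.79031462e-02,  1.49930488e-04]), 'tcp_pos': array([223.81329702, 609.65453215, 256.54972836]), 'tool_rot': array([-1.79903124e+02,  7.80251518e-03,  1.59845782e+02]), 'ft_force': array([-0.48279364, -0.90014987,  0.58073572]), 'moment': array([-0.00258846,  0.04865985, -0.01205374]), 'grasp_force': 0.0, 'finger_gap': 88.07648357291457}
scene {'fx': 420.2536542134273, 'fy': 420.2536542134273, 'cx': 317.4179904322975, 'cy': 195.664273236212, 'k1': -0.08177582206001824, 'eye': array([1033.17731238,  795.76868701, 1139.49408634]), 'orientation': array([-134.45201031,    0.49327193,  151.3102151 ]), 'shot': 1}
top {'fx': 439.47305281462985, 'fy': 439.47305281462985, 'cx': 314.2348858702309, 'cy': 196.96621576902575, 'k1': -0.
[... 372 characters left out ...]
[([366.5, 279.5], 0.73), ([258.8, 219.2], 0.21)]
analyser_grip top [([159.0, 161.4], 0.93), ([220.2, 186.5], 0.36)]
cradle scene [([293.5, 189.1], 0.79)]
cradle top [([390.0, 205.9], 0.87)]
adapter scene [([324.1, 142.3], 0.64), ([285.3, 166.0], 0.57), ([364.8, 205.3], 0.54)]
adapter top [([459.6, 290.7], 0.76), ([317.7, 278.3], 0.63), ([385.1, 207.4], 0.45)]
cone scene [([278.1, 180.1], 0.82), ([332.6, 144.0], 0.6), ([376.6, 191.7], 0.56)]
cone top [([323.5, 294.8], 0.92), ([444.3, 298.5], 0.84), ([397.2, 183.8], 0.63)]
bulb_adapter scene [([283.2, 166.6], 0.75)]
bulb_adapter top []
stub_adapter scene [([302.0, 188.7], 0.71)]
stub_adapter top [([368.2, 200.9], 0.73), ([361.1, 145.2], 0.69)]
```

View pics/top0.png

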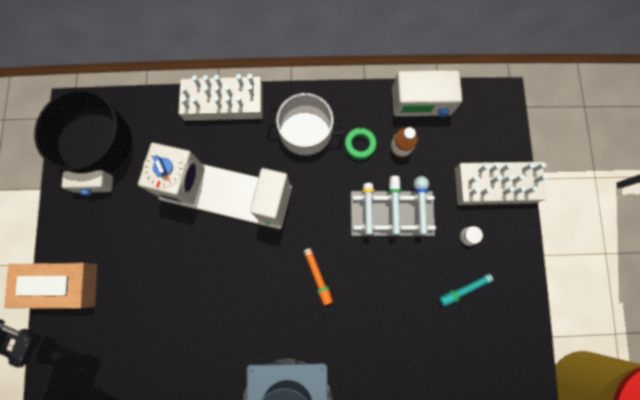

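View pics/scene0.png

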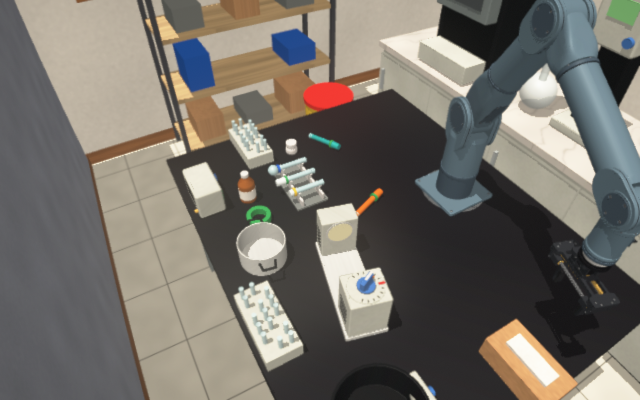

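The top view shows the analyser tower with the blue knob at (162,167), the red mark near (158,184) and the lamp tower at (272,195). The cradle is at (393,213), with the green-clip adapter in its middle seat and the cone at (395,184), pointing away from the robot. The scene view agrees: knob (367,284), cradle (300,185).

```bash
python3 - <<'E'
from h import *
P={n:camera(n) for n in('scene','top')}; WH=np.array([640,400])
def best(t,n,near=None):
    c=[np.array(d['position'])*WH for d in place_of(t,P[n])]
    if near is not None: c.sort(key=lambda q:np.hypot(*(q-near)))
    return c[0]
near={'viewer':((344,283),(231,190)),'beam':((349,255),(223,185)),'analyser_grip':((366,280),(159,161)),'cradle':((293,189),(390,206))}
W={}
for t,(a,b) in near.items():
    x,y=best(t,'scene',a),best(t,'top',b)
    W[t],e=tri(P['scene'],x,P['top'],y); print(t,W[t].round(1),round(e,1), 'top@z',atz(P['top'],y,{'viewer':0,'beam':130,'analyser_grip':213,'cradle':0}[t]).round(1))
d=(W['analyser_grip']-W['beam'])[:2]; print('yaw',np.degrees(np.arctan2(-d[0],d[1])))
# cradle seats: adapter centre lines by hue of clips
for n in P:
  hsv=cv2.cvtColor(P[n]['color'],cv2.COLOR_RGB2HSV)
  m=regions_of('cradle',P[n])
  print(n,'cradle',[ (np.array(q['position'])*WH).round(1) for q in m[:2]])
  box=(slice(160,210),slice(265,320)) if n=='scene' else (slice(170,240),slice(345,440))
  for c,(lo,hi) in {'green':(45,80),'blue':(98,125),'yellow':(12,32)}.items():
    k=((hsv[...,0]>=lo)&(hsv[...,0]<=hi)&(hsv[...,1]>90)&(hsv[...,2]>60)); z=np.zeros_like(k); z[box]=k[box]
    yy,xx=np.nonzero(z); 
    if len(xx): q=(xx.mean(),yy.mean()); print(n,c,len(xx),np.round(q,1),atz(P[n],q,63).round(1))
top=P['top']['color'];sc=P['scene']['color']
a=cv2.resize(top[130:230,130:300],None,fx=4.5,fy=4.5,interpolation=cv2.INTER_CUBIC)[:300]
f=lambda im,r,c,s:cv2.resize(im[r[0]:r[1],c[0]:c[1]],(s,int(s*(r[1]-r[0])/(c[1]-c[0]))),interpolation=cv2.INTER_CUBIC)
im=np.zeros((600,800,3),np.uint8)
im[:400,:400]=f(top,(140,190),(138,188),400); im[:400,400:]=f(sc,(260,310),(340,390),400)
im[400:600,:400]=f(top,(180,240),(340,460),400); im[400:600,400:]=f(top,(140,230),(130,310),400)
cv2.imwrite('pics/zoom.png',im[:,:,::-1])
E
```

```text
viewer [598.2 157.9  -5.1] 6.4 top@z [599.7 154.9   0. ]
beam [589.9 158.3 136.6] 2.7 top@z [590.4 160.6 130. ]
analyser_grip [630.6 306.5 201.7] 3.1 top@z [628.6 301.3 213. ]
cradle [ 541.4 -303.7   -5.7] 6.6 top@z [ 543.1 -304.8    0. ]
yaw -15.357467963414948
scene cradle [array([301.2, 191.3]), array([346.5, 277.2])]
scene green 26 [276.4 193.4] [ 640.7 -255.5   63. ]
scene blue 22 [278.2 167.3] [ 572.9 -386.4   63. ]
scene yellow 24 [294.7 191.1] [ 576.3 -233.5   63. ]
top cradle [array([385.4, 215.4])]
top green 29 [394.3 190.2] [ 579.5 -310.2   63. ]
top blue 45 [420.7 189.9] [ 578.8 -384.7   63. ]
top yellow 48 [368. 190.] [ 581.8 -236.5   63. ]
```

View pics/zoom.png

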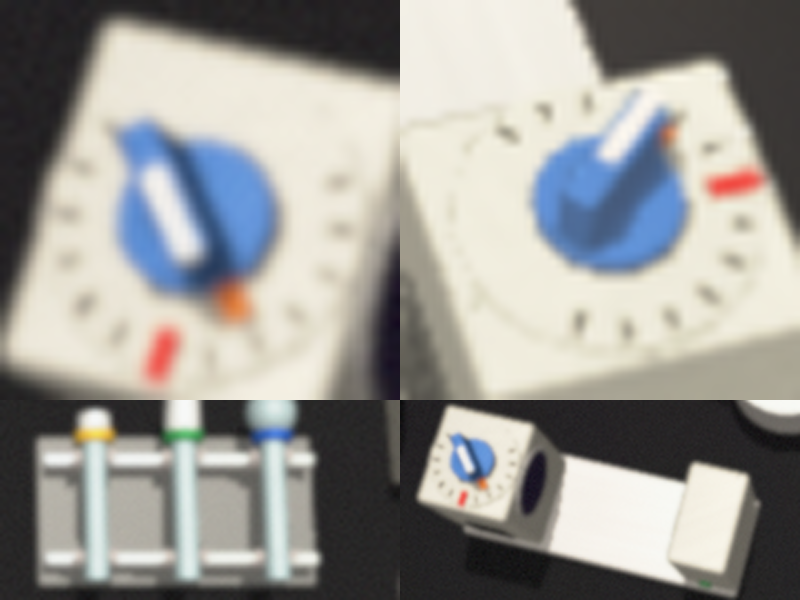

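The zoom shows the knob's white pointer line running from (155,170) to (190,258) in the panel, with its orange tip at (233,303) and the red mark at (162,355). The knob is therefore about 40° from zero. The clips from left to right are yellow, green and blue.

```bash
cat > fit.py <<'E'
from h import *
from scipy.optimize import least_squares
p=camera('top')
px=np.array([[151.2,142.2],[189.9,151.3],[137.7,183.7],[178.2,194.9],[261.5,167.9],[288.5,173.3],[250.7,208.4],[278.6,216.5]])
V=np.array([[60,205],[60,95],[-60,205],[-60,95],[60,-95],[60,-165],[-60,-95],[-60,-165]],float)
w=np.array([atz(p,q,180)[:2] for q in px])
f=lambda a:((V@np.array([[np.cos(a[2]),np.sin(a[2])],[-np.sin(a[2]),np.cos(a[2])]]))+a[:2]-w)
r=least_squares(lambda a:f(a).ravel(),[595,158,-.26]); x0,y0,yw=r.x
print('viewer',x0,y0,np.degrees(yw),f(r.x).round(1).tolist())
c,s=np.cos(yw),np.sin(yw); print('knob',x0-150*s,y0+150*c)
T=lambda q:np.array([138+q[0]/8,140+q[1]/8])
a,b=atz(p,T((155,170)),222),atz(p,T((190,258)),222); d=b-a
ang=np.degrees(np.arctan2(d[1],d[0])-yw)-180
print('knob angle',(ang+180)%360-180, 'mid',((a+b)/2).round(1))
for z in(180,192,205): print('tip',z,atz(p,T((233,303)),z).round(1))
print('mark',atz(p,T((162,355)),180).round(1))
E
python3 fit.py
```

```text
viewer 590.5472851252099 153.78448377085294 -14.036135452938398 [[1.3, -0.5], [2.1, -3.4], [-4.3, -0.6], [0.7, -0.2], [4.9, -0.8], [3.7, 0.4], [-6.8, 1.4], [-1.7, 3.8]]
knob 626.9273545411984 299.3059273772433
knob angle 37.7322650357288 mid [618.5 297.2 222. ]
tip 180 [600.  291.5 180. ]
tip 192 [597.  287.3 192. ]
tip 205 [593.8 282.7 205. ]
mark [583.3 313.8 180. ]
```

```bash
cat > edge.py <<'E'
from h import *
def edges(p):
    g=cv2.GaussianBlur(cv2.cvtColor(p['color'],cv2.COLOR_RGB2GRAY).astype(np.float32),(3,3),0)
    out=[]
    for rows,cols,sg in(((155,190),(200,250),1),((185,225),(200,245),-1),):
        pts=[]
        for c in range(*cols):
            d=sg*np.gradient(g[rows[0]:rows[1],c]); k=int(np.argmax(d))
            if 0<k<len(d)-1:
                o=(d[k-1]-d[k+1])/(2*(d[k-1]-2*d[k]+d[k+1]) or 1); pts.append(atz(p,(c,rows[0]+k+o),20)[:2])
        pts=np.array(pts,np.float32); l=cv2.fitLine(pts,cv2.DIST_HUBER,0,.01,.01).ravel()
        if l[1]<0:l[:2]*=-1
        out.append((np.degrees(np.arctan2(-l[0],l[1])),l[2]+ (155-l[3])*l[0]/l[1]))
    return out
if __name__=='__main__': print('edges (yaw, x at y=155):',edges(camera('top')))
E
python3 edge.py
```

```text
edges (yaw, x at y=155): [(np.float32(-14.681429), np.float32(657.1391)), (np.float32(-14.754885), np.float32(520.51324))]
```

Emit:
{"op": "arm_command", "data": {
  "motion": [
    [[-2.48,-2.39,0],0],
    [[-2.48,-2.39,0],0],
    [[-2.48,-2.39,0],0],
    [[-2.48,-2.39,0],0],
    [[-2.48,-2.39,0],0]
  ],
  "gripper": 60
}}

```text
time: 2.02
tcp_pos: [299.7, 453.8, 257.5]
tool_rot: [180.0, 0.0, 159.9]
ft_force: [-0.0, 0.5, 0.5]
finger_gap: 56.7
grasp_force: 0.0
```

Emit:
{"op": "arm_command", "data": {
  "motion": [
    [[-2.48,-2.39,0],0],
    [[-2.48,-2.39,0],0],
    [[-2.48,-2.39,0],0],
    [[-2.48,-2.39,0],0],
    [[-2.48,-2.39,0],0]
  ]
}}

```text
time: 2.43
tcp_pos: [375.0, 298.9, 257.7]
tool_rot: [180.0, 0.0, 159.9]
ft_force: [0.9, 0.6, 0.1]
finger_gap: 53.0
grasp_force: 0.0
```

Emit:
{"op": "arm_command", "data": {
  "motion": [
    [[0,0,0],-0.11],
    [[0,0,0],-0.11],
    [[0,0,0],-0.11],
    [[0,0,0],-0.11],
    [[0,0,0],-0.11]
  ]
}}

```text
time: 2.85
tcp_pos: [374.6, 300.3, 257.6]
tool_rot: [180.0, 0.0, -168.3]
ft_force: [-0.6, -0.4, 0.5]
finger_gap: 52.8
grasp_force: 0.0
```

Emit:
{"op": "arm_command", "data": {
  "motion": [
    [[0,0,0],-0.11],
    [[0,0,0],-0.11],
    [[0,0,0],0],
    [[0,0,0],0],
    [[0,0,0],0]
  ]
}}

```text
time: 3.27
tcp_pos: [374.5, 300.4, 257.5]
tool_rot: [180.0, 0.0, -156.2]
ft_force: [0.4, 0.5, 1.1]
finger_gap: 53.1
grasp_force: 0.0
```

Emit:
{"op": "arm_command", "data": {
  "motion": [
    [[-3.3,-1.47,0],0],
    [[-3.3,-1.47,0],0],
    [[-3.3,-1.47,0],0],
    [[-3.3,-1.47,0],0],
    [[-3.3,-1.47,0],0]
  ]
}}

```text
time: 3.68
tcp_pos: [556.6, 300.2, 257.4]
tool_rot: [-180.0, 0.0, -156.2]
ft_force: [0.7, 0.3, 0.4]
finger_gap: 52.9
grasp_force: 0.0
```

Emit:
{"op": "arm_command", "data": {
  "motion": [
    [[-3.3,-1.47,0],0],
    [[-3.3,-1.47,0],0],
    [[0,0,0],0],
    [[0,0,0],0],
    [[0,0,0],0]
  ]
}}

```text
time: 4.1
tcp_pos: [626.5, 300.5, 256.9]
tool_rot: [180.0, -0.1, -156.1]
ft_force: [0.0, 0.3, -0.0]
finger_gap: 52.5
grasp_force: 0.0
```

Emit:
{"op": "arm_command", "data": {
  "motion": [
    [[0,0,1.0],0],
    [[0,0,1.0],0],
    [[0,0,1.0],0],
    [[0,0,1.0],0],
    [[0,0,0.25],0]
  ]
}}

```text
time: 4.52
tcp_pos: [625.8, 299.7, 212.2]
tool_rot: [-180.0, -0.2, -156.0]
ft_force: [-0.1, -0.3, -0.9]
finger_gap: 53.0
grasp_force: 0.0
```

```bash
python3 - <<'E'
from h import *
s=sense();print(s['tcp_pos'],s['tool_rot'],s['ft_force'])
p=camera('scene');q=camera('top')
f=lambda im,r,c:cv2.resize(im[r[0]:r[1],c[0]:c[1]],(400,400),interpolation=cv2.INTER_CUBIC)
cv2.imwrite('pics/k.png',np.hstack([f(q['color'],(120,220),(110,210)),f(p['color'],(230,330),(310,410))])[:,:,::-1])
E
```

```text
[625.76158859 299.71921292 212.24102871] [-179.98565879   -0.21643457 -156.01840392] [-0.10506745 -0.27707574 -0.87248413]
```

View pics/k.png

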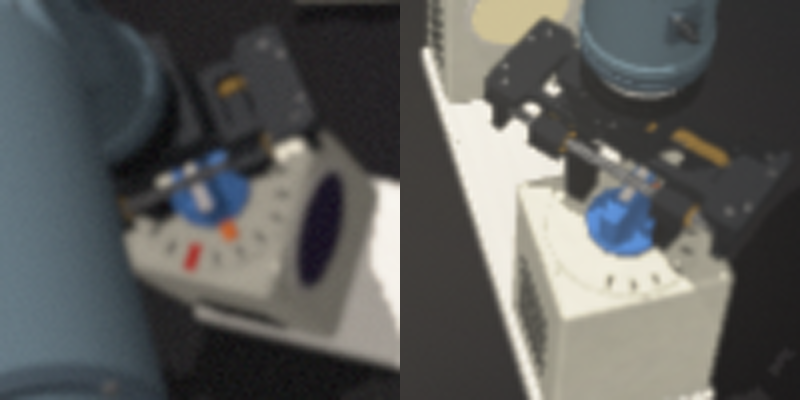

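The fingers stand on either side of the blue bar, in the top crop at (205,185) and in the scene crop at (625,210). I'll raise slightly and close.

Emit:
{"op": "arm_command", "data": {
  "motion": [
    [[0,0,-0.2],0],
    [[0,0,0],0],
    [[0,0,0],0],
    [[0,0,0],0],
    [[0,0,0],0]
  ],
  "gripper": 0,
  "squeeze": 25
}}

```text
time: 5.03
tcp_pos: [627.5, 300.2, 217.3]
tool_rot: [180.0, 0.0, -156.0]
ft_force: [0.7, -0.2, -0.6]
finger_gap: 21.9
grasp_force: 0.0
```

Emit:
{"op": "arm_command", "data": {
  "motion": [
    [[0,0,0],0],
    [[0,0,0],0],
    [[0,0,0],0],
    [[0,0,0],0],
    [[0,0,0],0]
  ]
}}

```text
time: 5.45
tcp_pos: [626.7, 302.1, 217.2]
tool_rot: [179.9, 0.0, -156.0]
ft_force: [-2.5, 4.4, 1.5]
finger_gap: 13.8
grasp_force: 25.0
```

```bash
python3 -c "
from h import *
s=sense();print({k:s[k] for k in('time','tcp_pos','tool_rot','ft_force','moment','finger_gap','grasp_force')})"
```

```text
{'time': 5.45, 'tcp_pos': array([626.65300188, 302.14164047, 217.17651945]), 'tool_rot': array([ 1.79862653e+02,  3.37424058e-02, -1.55958347e+02]), 'ft_force': array([-2.5489298 ,  4.3730824 ,  1.46791973]), 'moment': array([ 1.10013807,  0.46303599, -0.03770415]), 'finger_gap': 13.826388307925027, 'grasp_force': 24.99997685663402}
```

Emit:
{"op": "arm_command", "data": {
  "motion": [
    [[0,0.2,0],0],
    [[0,0,0],0.075],
    [[0,0,0],0.075],
    [[0,0,0],0.075],
    [[0,0,0],0.075]
  ]
}}

```text
time: 5.87
tcp_pos: [626.7, 302.1, 217.2]
tool_rot: [180.0, 0.0, -173.4]
ft_force: [-1.7, 2.7, 1.0]
finger_gap: 13.8
grasp_force: 25.0
```

Emit:
{"op": "arm_command", "data": {
  "motion": [
    [[0,0,0],0.075],
    [[0,0,0],0.075],
    [[0,0,0],0.075],
    [[0,0,0],0.075],
    [[0,0,0],0.075]
  ]
}}

```text
time: 6.28
tcp_pos: [626.7, 301.9, 217.2]
tool_rot: [-180.0, 0.0, 165.1]
ft_force: [-0.6, 1.1, 1.8]
finger_gap: 13.8
grasp_force: 25.0
```

Emit:
{"op": "arm_command", "data": {
  "motion": [
    [[0,0,0],0],
    [[0,0,0],0],
    [[0,0,0],0],
    [[0,0,0],0],
    [[0,0,0],0]
  ]
}}

```text
time: 6.7
tcp_pos: [626.7, 301.9, 217.2]
tool_rot: [180.0, 0.0, 165.3]
ft_force: [-2.1, 0.8, 3.9]
finger_gap: 13.6
grasp_force: 25.0
```

```bash
python3 -c "
from h import *
s=sense();print({k:s[k] for k in('time','tcp_pos','tool_rot','ft_force','moment','finger_gap','grasp_force','joints')})
from edge import edges
p=camera('top');q=camera('scene')
f=lambda im,r,c:cv2.resize(im[r[0]:r[1],c[0]:c[1]],(400,400),interpolation=cv2.INTER_CUBIC)
cv2.imwrite('pics/k2.png',np.hstack([f(p['color'],(135,195),(130,190)),f(q['color'],(255,315),(335,395))])[:,:,::-1])
"
```

```text
{'time': 6.7, 'tcp_pos': array([626.6808921 , 301.89558809, 217.16795797]), 'tool_rot': array([1.79988784e+02, 1.60383565e-02, 1.65336486e+02]), 'ft_force': array([-2.07781755,  0.83611798,  3.90242599]), 'moment': array([ 0.31647184,  0.20607902, -0.09300158]), 'finger_gap': 13.576939848677167, 'grasp_force': 25.000140010379255, 'joints': array([-36.64378425,  37.85778875,  11.36455205,  82.8769724 ,
        -8.02094301,  60.03835788,  51.73298648])}
```

View pics/k2.png

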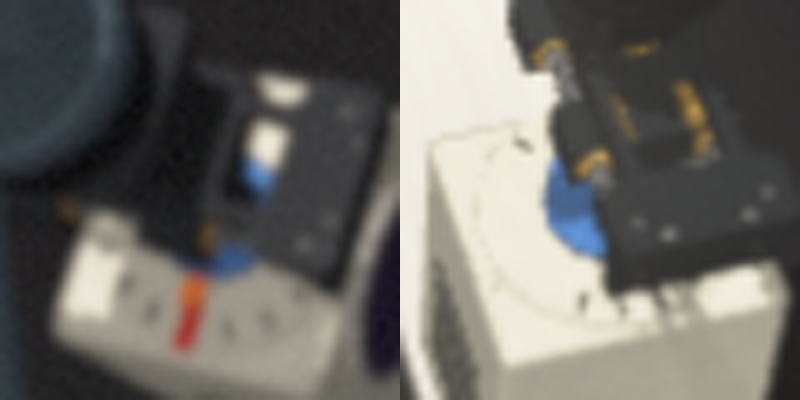

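The orange tip now meets the red mark at (190,310) in the top crop. Next I release, rise and verify.

Emit:
{"op": "arm_command", "data": {
  "motion": [
    [[0,0,0],0],
    [[0,0,0],0],
    [[0,0,0],0],
    [[0,0,0],0],
    [[0,0,0],0]
  ],
  "gripper": 55
}}

```text
time: 7.22
tcp_pos: [626.5, 301.6, 216.6]
tool_rot: [-180.0, -0.0, 165.3]
ft_force: [0.3, 0.1, 0.5]
finger_gap: 45.2
grasp_force: 0.0
```

Emit:
{"op": "arm_command", "data": {
  "motion": [
    [[0,0,-1],0],
    [[0,0,-2],0],
    [[0,0,-2.5],0],
    [[0,0,-2.5],0],
    [[0,0,-1],0]
  ]
}}

```text
time: 7.63
tcp_pos: [628.0, 302.4, 311.6]
tool_rot: [179.8, 0.2, 165.3]
ft_force: [0.4, -0.8, 1.0]
finger_gap: 48.3
grasp_force: 0.0
```

Emit:
{"op": "arm_command", "data": {
  "motion": [
    [[4,0,0],0],
    [[4,0,0],0],
    [[4,0,0],0],
    [[4,0,0],0],
    [[4,0,0],0]
  ]
}}

```text
time: 8.05
tcp_pos: [431.1, 352.8, 306.8]
tool_rot: [-180.0, 0.0, 165.3]
ft_force: [-0.8, 1.6, 0.7]
finger_gap: 48.3
grasp_force: 0.0
```

```bash
python3 -c "
from h import *
s=sense();print({k:s[k] for k in('time','tcp_pos','tool_rot')})
from edge import edges
p=camera('top');q=camera('scene');print(edges(p))
c=[626.7,301.9]
for n,im in(('top',p),('scene',q)):
  hsv=cv2.cvtColor(im['color'],cv2.COLOR_RGB2HSV)
  b=(slice(160,195),slice(140,180)) if n=='top' else (slice(260,310),slice(360,390))
  for nm,lo,hi,z in(('red',175,180,180),('red',0,4,180),('orange',7,18,192)):
    h=hsv[b]; k=(h[...,0]>=lo)&(h[...,0]<=hi)&(h[...,1]>120)&(h[...,2]>100); yy,xx=np.nonzero(k)
    if len(xx): w=atz(im,(xx.mean()+b[1].start,yy.mean()+b[0].start),z); print(n,nm,len(xx),w.round(1),'dir',np.degrees(np.arctan2(-(w[1]-c[1]),-(w[0]-c[0]))).round(1))
f=lambda im,r,c:cv2.resize(im[r[0]:r[1],c[0]:c[1]],(400,400),interpolation=cv2.INTER_CUBIC)
cv2.imwrite('pics/k3.png',np.hstack([f(p['color'],(140,190),(138,188)),f(q['color'],(260,310),(340,390))])[:,:,::-1])
"
```

```text
{'time': 8.05, 'tcp_pos': array([431.10440522, 352.77839577, 306.84389059]), 'tool_rot': array([-1.79999807e+02,  2.57105346e-03,  1.65284078e+02])}
[(np.float32(-14.691976), np.float32(657.1204)), (np.float32(-14.774255), np.float32(520.47705))]
top red 11 [584.6 315.  180. ] dir -17.3
top orange 11 [596.2 308.5 192. ] dir -12.1
scene red 10 [579.2 312.  180. ] dir -12.1
scene orange 10 [595.  312.1 192. ] dir -17.8
```

View pics/k3.png

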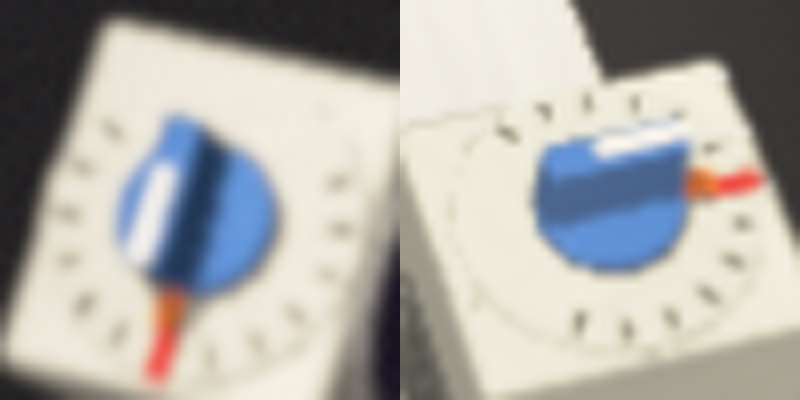

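The knob is at zero: in both crops the orange tip runs straight into the red mark, at (165,330) and (715,183). Now the cradle.

```bash
python3 -c "
from h import *
p=camera('top');im=p['color']
g=cv2.cvtColor(im,cv2.COLOR_RGB2GRAY).astype(int)
hsv=cv2.cvtColor(im,cv2.COLOR_RGB2HSV)
# comb rows in gaps between tubes
for c in(381,408):
  col=g[185:245,c-2:c+3].mean(1); print(c,col.astype(int).tolist())
for r in(205,212,220):
  row=g[r-1:r+2,384:406].mean(0).astype(int); print(r,row.tolist())
for r,c in((197.7,395),(227.1,396)): print(atz(p,(c,r),58))
cv2.imwrite('pics/c.png',cv2.resize(im[170:245,340:450],(800,545),interpolation=cv2.INTER_CUBIC)[:,:,::-1])
"
```

```text
381 [40, 39, 39, 39, 46, 79, 125, 160, 174, 179, 199, 229, 242, 234, 198, 142, 111, 117, 146, 167, 174, 175, 176, 176, 176, 175, 175, 175, 174, 175, 175, 174, 175, 174, 174, 174, 174, 174, 174, 181, 207, 233, 240, 226, 177, 126, 108, 121, 142, 143, 112, 69, 39, 37, 39, 38, 37, 37, 37, 38]
408 [39, 39, 39, 38, 44, 73, 117, 149, 162, 168, 192, 228, 241, 235, 197, 141, 109, 109, 129, 152, 166, 171, 172, 172, 173, 172, 172, 172, 171, 171, 171, 171, 171, 171, 170, 171, 170, 171, 171, 179, 205, 234, 240, 224, 173, 124, 105, 115, 138, 140, 109, 66, 40, 37, 36, 39, 38, 37, 37, 37]
205 [167, 152, 132, 120, 113, 103, 103, 121, 153, 189, 218, 231, 230, 216, 193, 176, 170, 171, 170, 170, 169, 169]
212 [175, 175, 174, 166, 146, 118, 104, 111, 143, 180, 212, 228, 231, 221, 201, 182, 173, 173, 173, 173, 172, 172]
220 [174, 173, 173, 166, 145, 117, 102, 108, 135, 173, 205, 225, 230, 225, 209, 188, 176, 171, 172, 171, 170, 172]
[ 559.08904965 -311.89150107   58.        ]
[ 476.08161071 -310.21181352   58.        ]
```

View pics/c.png

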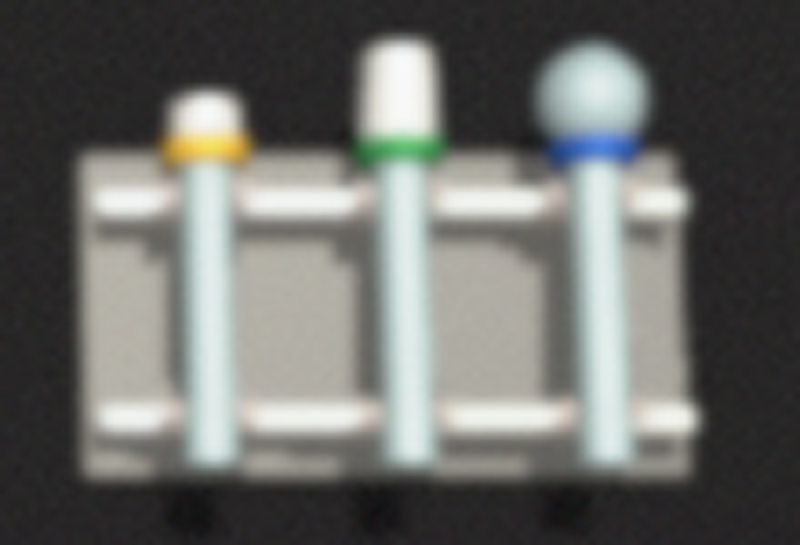

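The crop shows the green-clip adapter in the middle seat: cone at (400,90), tube running down to (412,460), combs at rows 200 and 417. That puts the adapter origin at about (541, -310.7) mm. Moving over the tube.

Emit:
{"op": "arm_command", "data": {
  "motion": [
    [[0,0,0],-0.118],
    [[0,0,0],-0.118],
    [[-0.45,-3.89,0],0],
    [[-0.45,-3.89,0],0],
    [[-0.45,-3.89,0],0]
  ]
}}

```text
time: 8.62
tcp_pos: [445.4, 233.6, 306.8]
tool_rot: [-180.0, 0.0, 178.8]
ft_force: [0.3, -0.0, -0.6]
finger_gap: 48.3
grasp_force: 0.0
```

Emit:
{"op": "arm_command", "data": {
  "motion": [
    [[-0.45,-3.89,0],0],
    [[-0.45,-3.89,0],0],
    [[-0.45,-3.89,0],0],
    [[-0.45,-3.89,0],0],
    [[-0.45,-3.89,0],0]
  ]
}}

```text
time: 9.03
tcp_pos: [463.3, 37.6, 307.3]
tool_rot: [-180.0, 0.1, 178.7]
ft_force: [0.5, 0.0, -0.4]
finger_gap: 48.4
grasp_force: 0.0
```

Emit:
{"op": "arm_command", "data": {
  "motion": [
    [[-0.45,-3.89,0],0],
    [[-0.45,-3.89,0],0],
    [[-0.45,-3.89,0],0],
    [[-0.45,-3.89,0],0],
    [[-0.45,-3.89,0],0]
  ]
}}

```text
time: 9.45
tcp_pos: [481.1, -157.7, 307.3]
tool_rot: [-179.9, 0.1, 178.7]
ft_force: [0.3, 0.8, -0.5]
finger_gap: 48.6
grasp_force: 0.0
```

Emit:
{"op": "arm_command", "data": {
  "motion": [
    [[-0.45,-3.89,0],0],
    [[-0.45,-3.89,0],0],
    [[-0.45,-3.89,0],0],
    [[-0.45,-3.89,0],0],
    [[0,0,0],0]
  ]
}}

```text
time: 9.87
tcp_pos: [493.5, -320.4, 307.3]
tool_rot: [-179.6, -0.0, 178.2]
ft_force: [-0.3, 0.2, 0.9]
finger_gap: 48.6
grasp_force: 0.0
```

Emit:
{"op": "arm_command", "data": {
  "motion": [
    [[0,0,3],0],
    [[0,0,4],0],
    [[0,0,4],0],
    [[0,0,3],0],
    [[0,0,0],0]
  ]
}}

```text
time: 10.28
tcp_pos: [492.2, -309.2, 161.2]
tool_rot: [179.8, -0.5, 178.7]
ft_force: [-0.4, -0.1, -0.3]
finger_gap: 48.8
grasp_force: 0.0
```

Emit:
{"op": "arm_command", "data": {
  "motion": [
    [[0,0,0],0],
    [[0,0,0],0],
    [[0,0,0],0],
    [[0,0,0],0],
    [[0,0,0],0]
  ]
}}

```text
time: 10.7
tcp_pos: [496.7, -310.5, 168.5]
tool_rot: [-179.9, 0.1, 178.8]
ft_force: [-0.2, -0.6, 0.1]
finger_gap: 48.7
grasp_force: 0.0
```

Emit:
{"op": "arm_command", "data": {
  "motion": [
    [[0.2,0,2],0],
    [[0,0,2],0],
    [[0,0,2],0],
    [[0,0,1.5],0],
    [[0,0,1],0]
  ]
}}

```text
time: 11.12
tcp_pos: [493.7, -309.6, 81.2]
tool_rot: [180.0, -0.0, 178.8]
ft_force: [-0.8, 0.1, -0.7]
finger_gap: 48.5
grasp_force: 0.0
```

Emit:
{"op": "arm_command", "data": {
  "motion": [
    [[0,0,1],0],
    [[0,0,0.7],0],
    [[0,0,0],0],
    [[0,0,0],0],
    [[0,0,0],0]
  ]
}}

```text
time: 11.53
tcp_pos: [494.3, -310.3, 65.7]
tool_rot: [-180.0, 0.1, 178.8]
ft_force: [0.5, 0.4, 0.5]
finger_gap: 48.1
grasp_force: 0.0
```

```bash
python3 -c "
from h import *
s=sense();print(s['tcp_pos'],s['tool_rot'],s['ft_force'])
q=camera('scene');p=camera('top')
f=lambda im,r,c:cv2.resize(im[r[0]:r[1],c[0]:c[1]],(400,400),interpolation=cv2.INTER_CUBIC)
cv2.imwrite('pics/g.png',np.hstack([f(p['color'],(160,250),(350,440)),f(q['color'],(145,225),(255,335))])[:,:,::-1])
"
```

```text
[ 494.29602293 -310.3116056    65.65486247] [-1.79964944e+02  6.24326127e-02  1.78806880e+02] [0.5114077  0.38350732 0.46103807]
```

View pics/g.png

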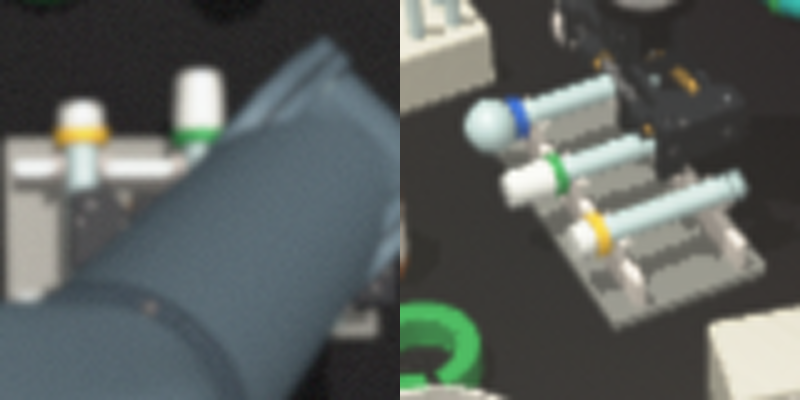

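The gripper is down over the green-clip tube, which goes into the jaws at (650,145) in the scene crop, and the neighbours are undisturbed. Closing and lifting.

Emit:
{"op": "arm_command", "data": {
  "motion": [
    [[0,0,0],0],
    [[0,0,0],0],
    [[0,0,0],0],
    [[0,0,0],0],
    [[0,0,0],0]
  ],
  "gripper": 0,
  "squeeze": 30
}}

```text
time: 12.05
tcp_pos: [493.9, -309.2, 65.0]
tool_rot: [179.9, -0.0, 178.8]
ft_force: [-0.7, -0.4, 1.5]
finger_gap: 19.1
grasp_force: 30.0
```

Emit:
{"op": "arm_command", "data": {
  "motion": [
    [[0,0,0],0],
    [[0,0,0],0],
    [[0,0,0],0],
    [[0,0,0],0],
    [[0,0,0],0]
  ]
}}

```text
time: 12.47
tcp_pos: [493.9, -309.3, 64.9]
tool_rot: [179.9, -0.0, 178.8]
ft_force: [-0.7, 3.1, 3.7]
finger_gap: 18.8
grasp_force: 30.0
```

Emit:
{"op": "arm_command", "data": {
  "motion": [
    [[0,0,-0.5],0],
    [[0,0,-1],0],
    [[0,0,-1.5],0],
    [[0,0,-2],0],
    [[0,0,-2],0]
  ]
}}

```text
time: 12.88
tcp_pos: [493.4, -310.8, 136.3]
tool_rot: [-179.9, -0.0, 178.8]
ft_force: [0.4, -0.0, -0.5]
finger_gap: 19.1
grasp_force: 30.0
```

Emit:
{"op": "arm_command", "data": {
  "motion": [
    [[0,0,-2],0],
    [[0,0,-3],0],
    [[0,0,-3],0],
    [[0,0,-3],0],
    [[0,0,-2],0]
  ]
}}

```text
time: 13.3
tcp_pos: [494.1, -311.5, 268.8]
tool_rot: [-179.8, 0.2, 178.7]
ft_force: [-0.2, 0.3, -0.3]
finger_gap: 19.2
grasp_force: 30.0
```

Emit:
{"op": "arm_command", "data": {
  "motion": [
    [[0.05,1.5,0],0],
    [[0.1,3,0],0],
    [[0.11,3.5,0],0],
    [[0.11,3.5,0],0],
    [[0.11,3.5,0],0]
  ]
}}

```text
time: 13.72
tcp_pos: [491.8, -159.4, 265.8]
tool_rot: [-180.0, 0.1, 178.7]
ft_force: [1.1, -0.3, -0.4]
finger_gap: 19.0
grasp_force: 30.0
```

Emit:
{"op": "arm_command", "data": {
  "motion": [
    [[0.11,3.5,0],0],
    [[0.11,3.5,0],0],
    [[0.11,3.5,0],0],
    [[0.11,3.5,0],0],
    [[0.11,3.5,0],0]
  ]
}}

```text
time: 14.13
tcp_pos: [490.3, 16.0, 265.9]
tool_rot: [-180.0, 0.1, 178.7]
ft_force: [1.3, 0.2, -0.5]
finger_gap: 19.3
grasp_force: 30.0
```

Emit:
{"op": "arm_command", "data": {
  "motion": [
    [[0.11,3.5,0],0],
    [[0.11,3.5,0],0],
    [[0.11,3.5,0],0],
    [[0.11,3.5,0],0],
    [[0.05,2.3,0],0]
  ]
}}

```text
time: 14.55
tcp_pos: [488.7, 181.5, 265.8]
tool_rot: [179.9, 0.1, 178.9]
ft_force: [0.7, -0.6, -0.1]
finger_gap: 18.9
grasp_force: 30.0
```

Emit:
{"op": "arm_command", "data": {
  "motion": [
    [[0,0,0],0.08],
    [[0,0,0],0.08],
    [[0,0,0],0.076],
    [[0,0,0],0],
    [[0,0,0],0]
  ]
}}

```text
time: 14.97
tcp_pos: [489.1, 177.7, 265.5]
tool_rot: [180.0, 0.1, 165.4]
ft_force: [0.0, 0.4, -1.7]
finger_gap: 19.1
grasp_force: 30.0
```

```bash
cat > cone.py <<'E'
from h import *
s=sense();print(s['time'],s['tcp_pos'],s['tool_rot'],s['ft_force'],s['moment'],s['finger_gap'])
P={n:camera(n) for n in('scene','top')};WH=np.array([640,400])
yw=np.radians(180+s['tool_rot'][2]); u=np.array([np.cos(yw),np.sin(yw),0]); t=s['tcp_pos']
exp=t+u*104.5-[0,0,5]; print('expected cone',exp)
C={}
for n,p in P.items():
    e=proj(p,exp); c=[np.array(d['position'])*WH for d in place_of('cone',p)]
    c.sort(key=lambda q:np.hypot(*(q-e))); C[n]=c[0] if c else None; print(n,'exp px',e.round(1),'net',C[n])
    # green clip
    hsv=cv2.cvtColor(p['color'],cv2.COLOR_RGB2HSV); k=(hsv[...,0]>45)&(hsv[...,0]<80)&(hsv[...,1]>90)&(hsv[...,2]>60)
    ec=proj(p,exp-22.5*u); yy,xx=np.nonzero(k); m=np.hypot(xx-ec[0],yy-ec[1])<15
    print('  clip exp',ec.round(1),'seen',xx[m].mean().round(1),yy[m].mean().round(1),m.sum())
try: print('tri',tri(P['scene'],C['scene'],P['top'],C['top']))
except Exception as x: print(x)
f=lambda im,c:cv2.resize(im[max(0,int(c[1])-50):int(c[1])+50,max(0,int(c[0])-50):int(c[0])+50],(400,400),interpolation=cv2.INTER_CUBIC)
import sys
cv2.imwrite(sys.argv[1],np.hstack([f(P[n]['color'],proj(P[n],exp)) for n in('top','scene')])[:,:,::-1])
E
python3 cone.py pics/h1.png
```

```text
14.9667 [489.13255863 177.72941252 265.50184486] [1.79988113e+02 6.69604073e-02 1.65363881e+02] [ 0.0312677   0.44502626 -1.66787523] [ 0.05116221  0.01930844 -0.03828343] 19.11673818273222
expected cone [590.2415413  151.32442013 260.50184486]
scene exp px [348.5 225.1] net [348.288 226.12 ]
  clip exp [356.2 223.6] seen 357.0 223.6 28
top exp px [213.8 172.6] net [215.168 170.   ]
  clip exp [211.2 181.6] seen 210.9 179.9 32
tri (array([594.40311655, 150.62846197, 258.74683855]), np.float64(6.646513328143974))
```

Emit:
{"op": "arm_command", "data": {
  "motion": [
    [[0.3,0.37,0],0],
    [[0,0,1.5],0],
    [[0,0,2],0],
    [[0,0,2],0],
    [[0,0,2],0]
  ]
}}

```text
time: 15.58
tcp_pos: [486.8, 183.1, 189.3]
tool_rot: [180.0, 0.0, 165.3]
ft_force: [0.0, -0.7, -1.1]
finger_gap: 19.3
grasp_force: 30.0
```

Emit:
{"op": "arm_command", "data": {
  "motion": [
    [[0,0,2],0],
    [[0,0,1.5],0],
    [[0,0,1],0],
    [[0,0,0.6],0],
    [[0,0,0.4],0]
  ]
}}

```text
time: 16.0
tcp_pos: [486.8, 182.8, 134.5]
tool_rot: [-180.0, -0.0, 165.3]
ft_force: [-0.0, -0.9, -0.1]
finger_gap: 19.3
grasp_force: 30.0
```

Emit:
{"op": "arm_command", "data": {
  "motion": [
    [[0,0,0],0],
    [[0,0,0],0],
    [[0,0,0],0],
    [[0,0,0],0],
    [[0,0,0],0]
  ]
}}

```text
time: 16.42
tcp_pos: [487.1, 182.8, 135.5]
tool_rot: [180.0, 0.0, 165.3]
ft_force: [0.1, 0.4, -0.7]
finger_gap: 19.1
grasp_force: 30.0
```

```bash
python3 cone.py pics/h2.png
```

```text
16.4167 [487.13128552 182.78336709 135.46068729] [1.79957123e+02 4.40150106e-02 1.65289828e+02] [ 0.12926252  0.43721419 -0.70695417] [0.02417958 0.01808225 0.01466136] 19.13328512967125
expected cone [588.20605623 156.24771701 130.46068729]
scene exp px [348.1 254.7] net [350.08 254.8 ]
  clip exp [355.2 253.2] seen 355.7 252.3 23
top exp px [223.3 185.4] net [224.32 184.88]
  clip exp [221.  193.4] seen 221.0 192.2 22
tri (array([586.21255032, 156.26290533, 129.9124877 ]), np.float64(8.80906752271842))
```

View pics/h2.png

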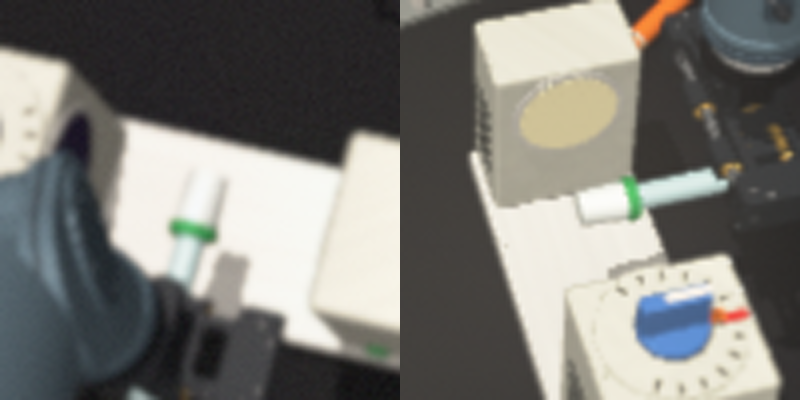

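The cone is mid-gap at (205,195) in the top crop and (600,203) in the scene crop, level and square. The knob pointer is still on the red mark at (725,317), and force readings show no contact.

```bash
python3 -c "
from bench import *
print(sign_off())"
```

```text
the job is handed in; nothing more can be done
None
```

I turned the knob to the red zero mark. The green-clip adapter is held by its tube, level and square across the beam, with its cone within a few millimetres of the beam centre. I handed the job in at about 16.4 s, and `sign_off()` returned no verdict.

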